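# Turn a damp coaster over with a spatula

## Robot

A 6-joint arm with a two-finger parallel gripper is mounted at the origin on a cart in front of the work surface, level with it; the furniture and walls round the work are solid. World frame = base frame: x ahead of the robot, y to its left, z up, the work surface at z = 0. Lengths are in m, angles in rad, forces in N, time in s.
With the tool pointing down it reaches from about 0.35 to 0.85 m from the base axis. Payload 8.1 kg.
Tool frame: the origin (TCP) lies midway between the tips of the shut fingers; the grasp point (between the pads) lies 19 mm behind it; z points along the fingers, y is the direction in which the jaws open and shut (so a half turn about z gives the same grasp; the last joint's range is limited). The gripper opens to 93 mm and grips with 3 to 60 N. Pads are 15 mm wide; open, the fingers measure 128 mm over their backs; the gripper's body (75 mm by 188 mm) begins 65 mm behind the grasp point.
Start: joints at [1.127, 0.13, 1.488, -0, 1.523, -0.085], TCP at [0.211, 0.562, 0.219] pointing down, gripper open.
Joint ranges: [-2.96, 2.96], [-0.89, 2.26], [0.02, 2.5], [-1.34, 4.48], [0, 2.73], [-2.66, 2.66]. Speed limits (rad/s): [2.39, 2.39, 2.79, 3.14, 3.14, 3.14].

## Interface

Orientations are given as a rotation vector (axis times angle).
In Python, from plant import robot, optics, ticket gives the robot as it stands.
- The arm moves only by the tool send_rows, never from a script. Its argument "targets" is a list of rows, each a list of 3 entries, a list of its own where there are three numbers: the opening, from -1 (shut) to 1 (fully open), then the shift along the tool's x, y, z in mm, then the turn about the tool's z in rad. A call has 1 to 12 rows; each row shifts and turns the commanded pose from where the row before left it, along the tool's axes as they then stand; what a row does not reach is not made up. A row lasts 1/10 s, in which the tool goes at most 50 mm and 8.59 degrees, less where a joint would pass 70% of its speed; a pose out of reach is approached as far as the arm can. A call with a gripper value outside its range is refused whole. The fingers move at their own pace and stop on an object; "newtons" is the grip in N (left out, the last holds). Time passes only in rows, so rows that do not move let the fingers close. It gives the time, the measured TCP pose, the force and the opening at its end, in the units of the state.
- robot.read_state(): the state, without advancing time (a new reading comes with each control period).
- optics.read_camera(name): name is "scene" or "top"; returns a dict with "color" (480x640x3 uint8, red, green, blue), "K" (3x3 intrinsics, pixels), "position" and "orientation" of the camera in the world. Camera axes: x right, y up, looking along -z (the intrinsics and any distortion apply to the point x, -y, -z); pixel columns grow to the right and rows downward; lengths in m; the calibration is good to about 2 mm. A picture is of the moment at which its call begins. There is no depth.
- ticket.close_job(): hands the job in, once; it reports no verdict.
Trained networks look in the newest picture that a camera, given by its name, has taken for a name from the list of things; names that differ only in an ending like _2 or _b are one class to them, and where a whole thing is asked for, a point or a joint stands for the part that bears it (a point fixed in the world has none). Each returns a list of dicts, best first, with "confidence" (0 to 1); they miss things now and then, are a little off and sometimes report something else, mostly with a low value. They report only what shows in the picture. A call takes as long as a camera call.
- optics.cut_out(camera, name): "region" (480x640 bool, what is visible of it) and "point" ([column, row] in pixels, amid what is visible of it).
The state is a dict: "t": time; "q": joint angles; "dq": joint speeds; "joint_torque": joint torques, N m; "tool_pos": TCP position; "orientation": TCP orientation; "force": force on the tool from outside, world axes, zero at the start; "wrist_torque": the same for the moment, N m; "opening": finger opening in m.
Only numpy, scipy, OpenCV 4.12 (cv2) and the standard library are available. Lean on these libraries where they do the work, as an engineer would, in place of code of your own. Each camera call takes 0.05 s, during which the arm holds its last target.

## Task

The cork foot under the larger of the two round coasters is damp. Pick up the spatula, slip its blade under the larger coaster's rim and tip it over onto the wooden board beside it, so that it lies flat on the board with its cork up to dry. Leave the smaller coaster alone, keep the gripper off both coasters, and lay the spatula back down on the table on its blade and foot.

Things in the scene. Friction and masses are not known exactly. Their poses are not given: they have to be found in the camera images.
- large_coaster: The larger coaster: wooden disc, diameter 104 mm, 6 mm thick, on a round cork foot, diameter 60 mm, 10 mm thick; 70 to 120 g. The rim overhangs the cork by 22 mm, with 10 mm free height below. Starts cork down on the table, rim 3 to 9 mm short of the board's long edge. Origin: centre of the cork's underside; z points from cork to wood (up at the start, down when turned over).
- board: Flat wooden board fixed to the table, 220 mm (x) by 150 mm (y) by 12 mm high. Origin: centre of its underside; z up. Both coasters stand along its long edge at y = -75 mm (towards the robot's right), 54 mm either side of the middle. A coaster tipped in the board's +y direction is stopped at its far rim by this edge and turns over about it.
- spatula: Self-standing spatula at the right, 130 g. Origin: on the table, below the grip place, near the centre of mass; x towards the blade, z up. Steel blade flat on the table, 70 mm wide, 3 mm thick, x = 85 to 160 mm (front edge). Level wooden handle 16 mm wide (y), 22 mm high, centre line at z = 38 mm, x = -90 to 45 mm; cranked neck; foot at x = -100 mm, 48 mm wide, props its end.
- small_coaster: The smaller coaster, to be left alone: same make and height, wooden disc 82 mm in diameter on a 44 mm cork foot. It stands cork down beside the larger one, centres 108 mm apart along the board's edge; which of them is nearer the robot varies. Origin: centre of the cork's underside; z up.

How it is judged:
On the way:
1. the larger coaster is tilted by more than 30 degrees by the spatula, held in the gripper (angle between large_coaster's own z axis and vertical above 0.52 rad and contact force between large_coaster and spatula above 0.02 N and contact force between the fingers and spatula above 1 N), for 0.1 s.
At the end, for the whole second after the job is handed in: The larger coaster lies still on the board, cork up, level within 10 degrees, its centre over the board; the spatula lies still on the table on blade and foot (level within 10 degrees), not touching the coaster; the smaller coaster stands within 20 mm of where it was (angle between large_coaster's own z axis and vertical above 2.96 rad and x of large_coaster in the frame of board between -0.11 and 0.11 m and y of large_coaster in the frame of board between -0.075 and 0.075 m and height (world z) of large_coaster between 0.022 and 0.036 m and linear speed of each of large_coaster, spatula below 0.02 m/s and contact force between large_coaster and spatula below 0.05 N and angle between spatula's own z axis and vertical below 0.18 rad and height (world z) of spatula below 0.008 m and distance of small_coaster from where it was at the start of the episode below 0.02 m and angle between small_coaster's own z axis and vertical below 0.1 rad).
It fails at once if the gripper's fingers or the arm press on the larger coaster (over 0.5 N) (contact force between any of the fingers, the arm and large_coaster above 0.5 N).
It fails at once if the gripper's fingers or the arm press on the smaller coaster (over 0.5 N) (contact force between any of the fingers, the arm and small_coaster above 0.5 N).
It fails at once if the smaller coaster is shifted by more than 20 mm or tipped (distance of small_coaster from where it was at the start of the episode above 0.02 m or angle between small_coaster's own z axis and vertical above 0.3 rad).
It also fails if it takes over 48 s, if anything falls off the work surface, if the arm or the gripper's body presses on something with over 40 N, if the wrist force passes 120 N, or if a joint passes its speed limit or range.

## Working session

There is one attempt and no reset: what is moved stays moved. The work goes in short steps, Python scripts to look and compute and a tool call to move; the robot and the scene stay as the last step left them, time stands still between calls to the robot, and variables do not carry over. Pictures are saved under pics/ and viewed, and the job is handed in when it is done.

Besides the shell and the picture viewer there is one more tool, called after ">>>" as name([rows], argument=value, ...), one row to a line, values as JSON. send_rows: Moves the arm, as the interface text tells. Its arguments: {"type":"object","properties":{"targets":{"type":"array","items":{"type":"array"}},"newtons":{"type":"number"}},"required":["targets"]}

```bash
ls; mkdir -p pics
cat > h.py <<'E'
import numpy as np, cv2
from plant import robot, optics, ticket
from scipy.spatial.transform import Rotation as R
def ray(c,px):
    d=cv2.undistortPoints(np.array([[px]],float),c['K'],np.array(c['dist'],float) if 'dist' in c else None)[0,0]
    Rm=rot(c); v=Rm@np.array([d[0],-d[1],-1.0]); return np.array(c['position']),v
def rot(c):
    o=np.array(c['orientation'],float)
    return o if o.shape==(3,3) else R.from_rotvec(o).as_matrix()
def onz(c,px,z):
    p,v=ray(c,px); return p+v*(z-p[2])/v[2]
E
python3 - <<'E'
from h import *
for n in ['scene','top']:
    c=optics.read_camera(n)
    print({k:v for k,v in c.items() if k!='color'})
    cv2.imwrite(f'pics/{n}0.png',c['color'][:,:,::-1])
    for t in ['large_coaster','small_coaster','board','spatula']:
        for r in optics.cut_out(n,t)[:3]:
            m=r['region']; ys,xs=np.nonzero(m)
            print(n,t,round(r['confidence'],2),r['point'],m.sum(),xs.min(),xs.max(),ys.min(),ys.max())
            np.save(f'm_{n}_{t}_{round(r["confidence"],2)}.npy',m)
s=robot.read_state();print(s)
E
```

```text
pics
{'K': array([[492.68848097,   0.        , 321.34619232],
       [  0.        , 492.68848097, 233.35414853],
       [  0.        ,   0.        ,   1.        ]]), 'position': array([ 0.0064815 , -0.75764416,  0.60154729]), 'orientation': array([ 0.96884849, -0.3144914 , -0.5309724 ])}
scene large_coaster 0.85 [323.1, 232.1] 893 302 346 219 244
scene small_coaster 0.77 [287.1, 247.0] 734 267 305 237 260
scene board 0.82 [269.7, 220.0] 3326 215 321 192 249
scene spatula 0.81 [390.6, 307.7] 2355 324 461 281 366
{'K': array([[471.86642141,   0.        , 318.96411114],
       [  0.        , 471.86642141, 238.50629572],
       [  0.        ,   0.        ,   1.        ]]), 'position': array([ 0.38697079, -0.02739289,  0.97514408]), 'orientation': array([ 0.05358325, -0.07786884, -1.5557429 ])}
top large_coaster 0.94 [293.3, 203.3] 1654 268 318 186 225
top small_coaster 0.85 [300.3, 254.3] 1180 279 318 234 272
top board 0.91 [233.9, 233.3] 7895 191 273 180 291
top spatula 0.93 [405.7, 236.4] 2047 371 503 210 262
{'t': 0.5, 'q': array([ 1.12662645e+00,  1.30420871e-01,  1.48822166e+00,  5.41894920e-06,
        1.52298511e+00, -8.54448808e-02]), 'dq': array([-1.22358955e-04, -1.34655053e-03, -2.55517498e-03, -8.34759731e-04,
       -7.94870960e-04,  6.29596267e-05]), 'joint_torque': array([ 3.87936661e-04, -5.59173095e+01, -4.91574097e+01,  7.66506814e-02,
        2.41066993e-02, -1.87372490e-05]), 'tool_pos': array([0.2106499 , 0.5618044 , 0.21861083]), 'orientation': array([-5.60465293e-01, -3.09117982e+00,  5.08166514e-05]), 'force': array([0.65372224, 0.3220491 , 0.49551419]), 'wrist_torque': array([-0.01096877,  0.01853376, -0.04269037]), 'opening': 0.0926990028618972}
```

View pics/scene0.png

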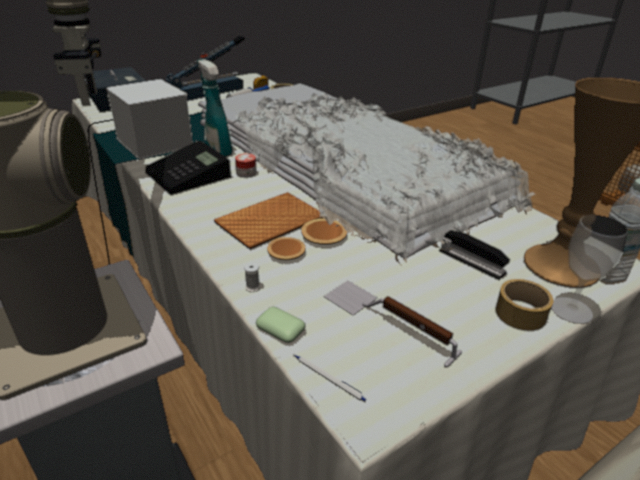

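View pics/top0.png

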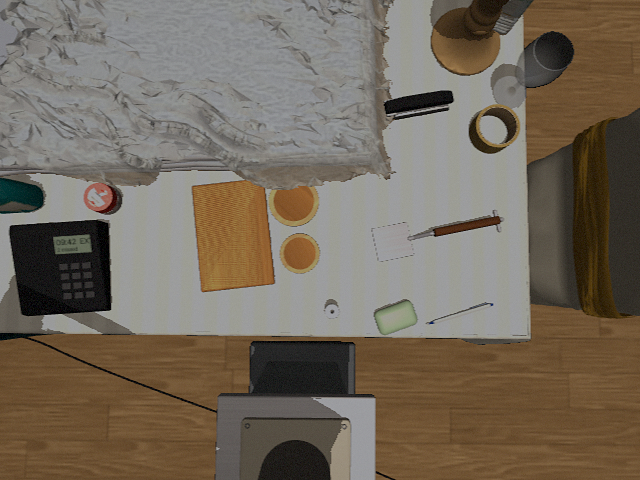

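Run:
```python
from h import *
a=cv2.imread('pics/top0.png')[160:320,180:340]; b=cv2.imread('pics/scene0.png')[180:300,200:360]
cv2.imwrite('pics/cropt.png',cv2.resize(a,None,fx=3.75,fy=3.75,interpolation=cv2.INTER_CUBIC))
cv2.imwrite('pics/crops.png',cv2.resize(b,None,fx=5,fy=5,interpolation=cv2.INTER_CUBIC))
```

```text
(no output)
```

View pics/cropt.png

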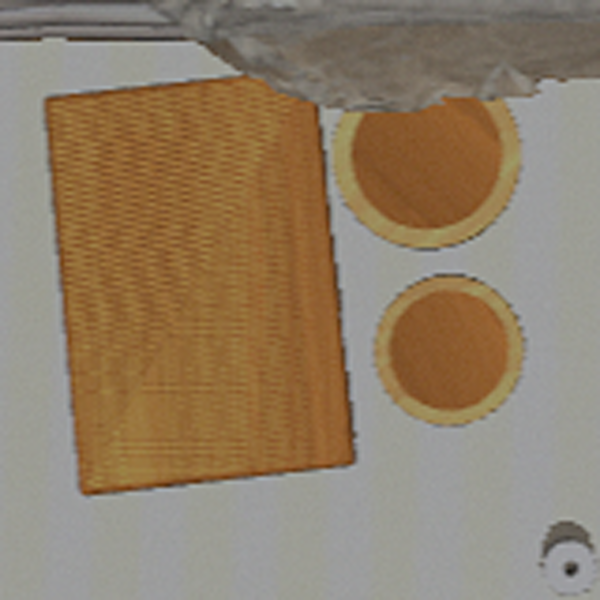

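View pics/crops.png

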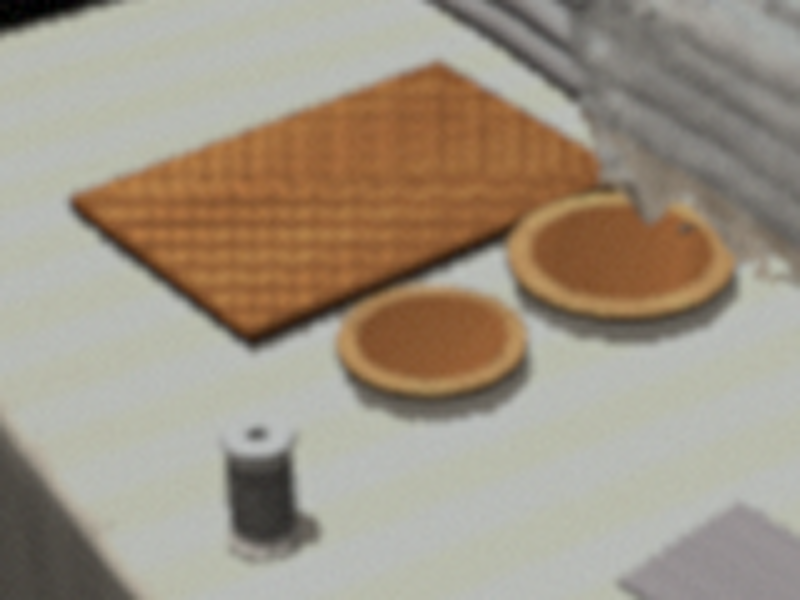

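```bash
cat > fit.py <<'E'
from h import *
import glob
from scipy.optimize import least_squares
from scipy.spatial import cKDTree
cams={n:optics.read_camera(n) for n in ['top','scene']}
def proj(c,P):
    q=(np.asarray(P)-c['position'])@rot(c); q=q*[1,-1,-1]; uv=q@c['K'].T; return uv[:,:2]/uv[:,2:]
def T(x,y,a,P):
    P=np.asarray(P,float); R2=np.array([[np.cos(a),-np.sin(a)],[np.sin(a),np.cos(a)]])
    Q=P.copy(); Q[:,:2]=P[:,:2]@R2.T+[x,y]; return Q
t=np.linspace(0,2*np.pi,120,endpoint=False)
def disc(r,z0,z1): return np.vstack([np.c_[r*np.cos(t),r*np.sin(t),0*t+z] for z in (z0,z1)])
box=np.array([[sx*.11,sy*.075,z] for sx in(-1,1) for sy in(-1,1) for z in(0,.012)])
def hull(c,P):
    h=cv2.convexHull(proj(c,P).astype(np.float32)); return h
def cont(m):
    k,_=cv2.findContours(m.astype(np.uint8),cv2.RETR_EXTERNAL,cv2.CHAIN_APPROX_NONE); k=max(k,key=len)[:,0]; return k.astype(float)
def mask(n,name):
    r=optics.cut_out(n,name); return r[0]['region']
E
cat > fit1.py <<'E'
from fit import *
C={}
for n in cams:
    for o in ['large_coaster','small_coaster','board']:
        C[n,o]=cont(mask(n,o))
def res(p,which):
    x,y,a,gl,gs,sx=p; out=[]
    for (n,o),k in C.items():
        if n not in which: continue
        if o=='board': P=T(x,y,a,box)
        elif o=='large_coaster': P=T(x,y,a,disc(.052,.010,.016)+[.054,-.075-gl-.052,0])
        else: P=T(x,y,a,disc(.041,.010,.016)+[-.054,-.075-gs-.041,0])
        h=hull(cams[n],P)
        # pile occlusion: discard near pile
        for q in k: 
            if n=='top' and q[1]<190 and q[0]>240: continue
            if n=='scene' and o!='small_coaster' and q[0]>300 and q[1]<232: continue
            out.append(cv2.pointPolygonTest(h,(float(q[0]),float(q[1])),True)-.5)
    return np.array(out)
c=cams['top']; b=onz(c,[233,236],.012)
x0=[b[0],b[1],0.08,.006,.006,1]
for w in (['top'],['scene'],['top','scene']):
    s=least_squares(res,x0,args=(w,),loss='soft_l1',diff_step=1e-3); print(w,s.x.round(4),np.sqrt(np.mean(s.fun**2)))
x,y,a,gl,gs,_=s.x
print('large',T(x,y,a,[[.054,-.127-gl,0]]),'small',T(x,y,a,[[-.054,-.116-gs,0]]))
print('board edge pt',T(x,y,a,[[.054,-.075,0]]))
E
python3 fit1.py
```

```text
['top'] [0.4743 0.1363 0.1297 0.0056 0.0155 1.    ] 1.0353770084904652
['scene'] [0.4764 0.1354 0.1137 0.0041 0.0172 1.    ] 0.7237845128135761
['top', 'scene'] [0.4745 0.1362 0.1282 0.0055 0.0159 1.    ] 0.955919390992811
large [[0.54497519 0.01164989 0.        ]] small [[ 0.43777881 -0.00151662  0.        ]]
board edge pt [[0.53761809 0.06871577 0.        ]]
```

```bash
cat > sp.py <<'E'
from fit import *
from scipy.optimize import minimize
def bx(x0,x1,w,z0,z1): return np.array([[x,y,z] for x in(x0,x1) for y in(-w/2,w/2) for z in(z0,z1)])
parts=[bx(.085,.160,.07,0,.003),bx(-.09,.045,.016,.027,.049),bx(-.103,-.097,.048,0,.008),bx(-.103,-.09,.012,0,.045)]
def sil(n,p):
    S=4; im=np.zeros((480*S,640*S),np.uint8)
    for P in parts:
        h=cv2.convexHull(((proj(cams[n],T(*p,P))+.5)*S).astype(np.float32)).round().astype(np.int32); cv2.fillConvexPoly(im,h,1)
    nk=((proj(cams[n],T(*p,[[.04,0,.038],[.088,0,.003]]))+.5)*S).round().astype(int)
    cv2.line(im,tuple(map(int,nk[0])),tuple(map(int,nk[1])),1,3*S)
    return cv2.resize(im.astype(np.float32),(640,480),interpolation=cv2.INTER_AREA)
if __name__=='__main__':
    M={n:mask(n,'spatula').astype(np.float32) for n in cams}
    for n in M: cv2.imwrite(f'pics/ms_{n}.png',M[n]*255)
    def cost(p,w): return sum(np.abs(sil(n,[p[0],p[1],p[2]])-cv2.GaussianBlur(M[n],(0,0),.01)).sum()/M[n].sum() for n in w)
    c=cams['top']; f=onz(c,[372,243],0); e=onz(c,[500,221],.0); a=np.arctan2(*(f-e)[[1,0]]); o=onz(c,[450,229],.03)
    for w in (['top'],['scene'],['top','scene']):
        best=None
        s=minimize(cost,[o[0],o[1],a],args=(w,),method='Nelder-Mead',options=dict(initial_simplex=np.array([o[0],o[1],a])+np.array([[0,0,0],[.01,0,0],[0,.01,0],[0,0,.1]])))
        print(w,s.x.round(4),s.fun)
    sp=s.x
    for n in cams:
        im=cams[n]['color'][:,:,::-1].copy()
        im=cv2.resize(im,None,fx=4,fy=4,interpolation=cv2.INTER_CUBIC)
        S=cv2.resize((sil(n,sp)*255).astype(np.uint8),None,fx=4,fy=4); k,_=cv2.findContours((S>127).astype(np.uint8),0,2); cv2.drawContours(im,k,-1,(0,0,255),1)
        x,y,a,gl,gs=.4745,.1362,.1282,.0055,.0159
        for P in (T(x,y,a,box),T(x,y,a,disc(.052,.010,.016)+[.054,-.127-gl,0]),T(x,y,a,disc(.041,.010,.016)+[-.054,-.116-gs,0])):
            cv2.polylines(im,[((hull(cams[n],P)+.5)*4).astype(int)],True,(255,0,0),1)
        im=im[620:1260,720:2060] if n=='top' else im[740:1500,800:1900]
        cv2.imwrite(f'pics/ov_{n}.png',cv2.resize(im,None,fx=.59 if n=='top' else .72,fy=.59 if n=='top' else .72,interpolation=cv2.INTER_AREA))
E
python3 sp.py
```

```text
['top'] [ 0.4908 -0.3128  1.7801] 0.08072647452354431
['scene'] [ 0.4898 -0.3138  1.7797] 0.1358475238084793
['top', 'scene'] [ 0.4909 -0.3132  1.7806] 0.22386014461517334[ WARN:0@7.478] global loadsave.cpp:1063 imwrite_ Unsupported depth image for selected encoder is fallbacked to CV_8U.
```

View pics/ov_top.png

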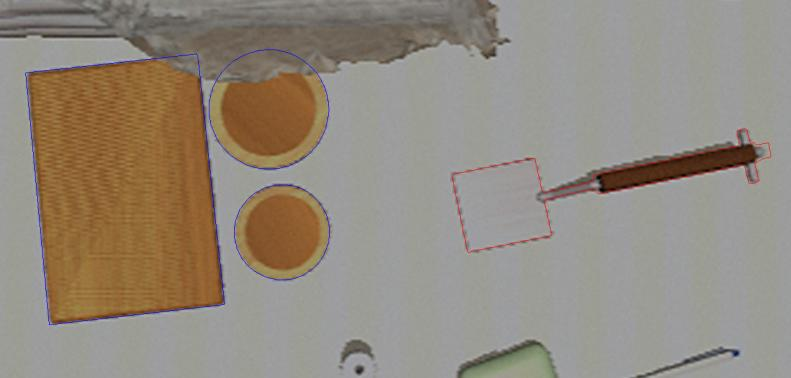

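View pics/ov_scene.png

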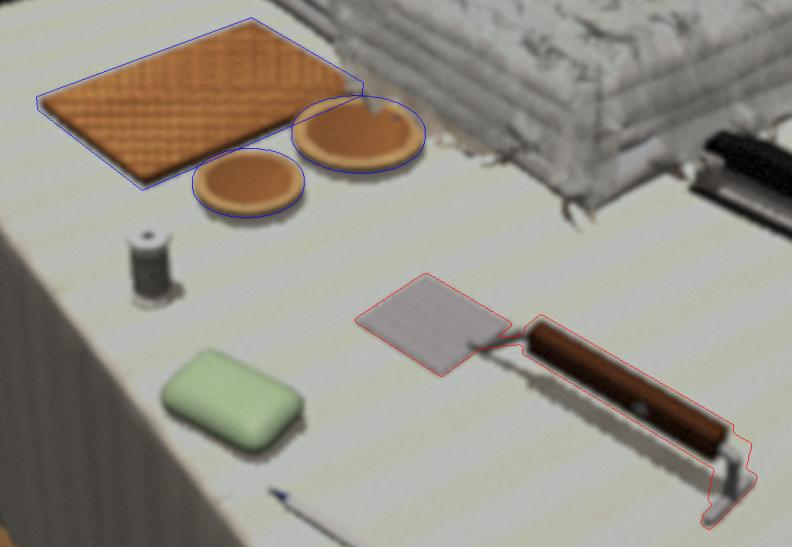

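Run:
```python
from h import *
cs={n:optics.read_camera(n) for n in ['top','scene']}
s=cs['scene'];t=cs['top']
print('scene corner base',onz(s,[404,259],0))
for z in (0,.05,.1,.15,.2): print(z,'top-corner',onz(t,[386,176],z).round(3),'top overhang',onz(t,[287,189],z).round(3),onz(t,[330,180],z).round(3),'scene spike',onz(s,[330,224],z).round(3),)
cv2.imwrite('pics/p1.png',cv2.resize(s['color'][80:270,230:540,::-1],None,fx=2.55,fy=2.55,interpolation=cv2.INTER_CUBIC))
cv2.imwrite('pics/p2.png',cv2.resize(t['color'][0:240,150:400,::-1],None,fx=2.5,fy=2.5,interpolation=cv2.INTER_CUBIC))
```

```text
scene corner base [ 0.63700307 -0.15504826  0.        ]
0 top-corner [ 0.603 -0.181  0.   ] top overhang [0.572 0.026 0.   ] [ 0.592 -0.063  0.   ] scene spike [0.585 0.045 0.   ]
0.05 top-corner [ 0.592 -0.173  0.05 ] top overhang [0.562 0.023 0.05 ] [ 0.582 -0.062  0.05 ] scene spike [ 0.537 -0.021  0.05 ]
0.1 top-corner [ 0.581 -0.165  0.1  ] top overhang [0.553 0.021 0.1  ] [ 0.571 -0.06   0.1  ] scene spike [ 0.489 -0.088  0.1  ]
0.15 top-corner [ 0.57  -0.157  0.15 ] top overhang [0.543 0.018 0.15 ] [ 0.561 -0.058  0.15 ] scene spike [ 0.441 -0.155  0.15 ]
0.2 top-corner [ 0.559 -0.15   0.2  ] top overhang [0.534 0.015 0.2  ] [ 0.55  -0.056  0.2  ] scene spike [ 0.393 -0.222  0.2  ]
```

View pics/p1.png

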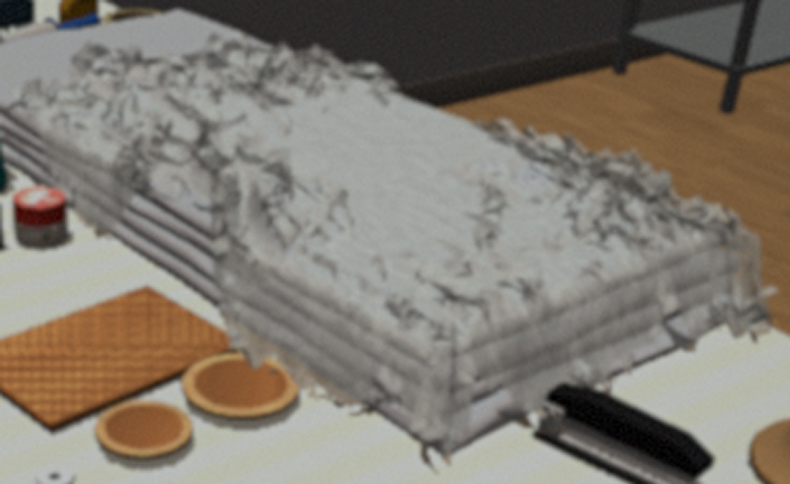

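View pics/p2.png

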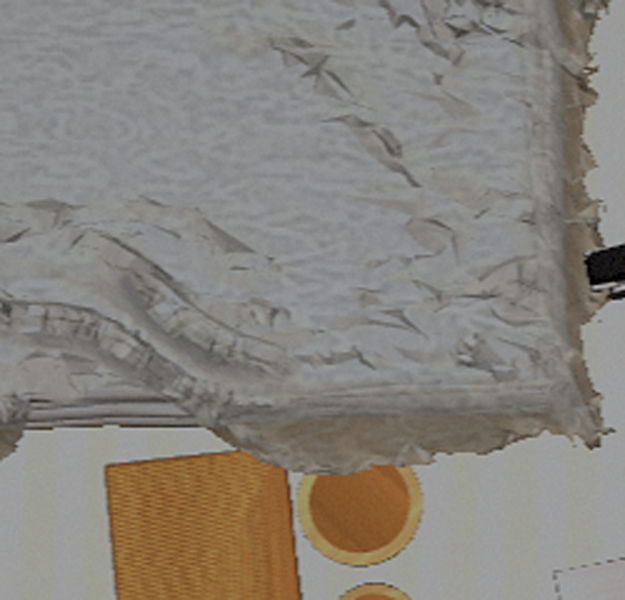

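Run:
```python
from h import *
s=optics.read_camera('scene');t=optics.read_camera('top')
for z in (.06,.08,.09,.1,.11,.12,.14): print(z,'scene top corner',onz(s,[408,214],z).round(3),'top view top corner',onz(t,[150+570/2.5,385/2.5],z).round(3), 'scene left bump',onz(s,[230+225/2.55,80+270/2.55],z).round(3), onz(t,[150+200/2.5,410/2.5],z).round(3))
```

```text
0.06 scene top corner [ 0.698 -0.091  0.06 ] top view top corner [ 0.634 -0.156  0.06 ] scene left bump [0.605 0.126 0.06 ] [0.608 0.136 0.06 ]
0.08 scene top corner [ 0.672 -0.116  0.08 ] top view top corner [ 0.628 -0.153  0.08 ] scene left bump [0.583 0.094 0.08 ] [0.604 0.132 0.08 ]
0.09 scene top corner [ 0.659 -0.128  0.09 ] top view top corner [ 0.626 -0.152  0.09 ] scene left bump [0.572 0.077 0.09 ] [0.601 0.131 0.09 ]
0.1 scene top corner [ 0.646 -0.14   0.1  ] top view top corner [ 0.623 -0.15   0.1  ] scene left bump [0.56  0.061 0.1  ] [0.599 0.129 0.1  ]
0.11 scene top corner [ 0.634 -0.153  0.11 ] top view top corner [ 0.62  -0.149  0.11 ] scene left bump [0.549 0.045 0.11 ] [0.596 0.127 0.11 ]
0.12 scene top corner [ 0.621 -0.165  0.12 ] top view top corner [ 0.617 -0.147  0.12 ] scene left bump [0.538 0.028 0.12 ] [0.594 0.125 0.12 ]
0.14 scene top corner [ 0.595 -0.19   0.14 ] top view top corner [ 0.612 -0.145  0.14 ] scene left bump [ 0.516 -0.004  0.14 ] [0.589 0.122 0.14 ]
```

```bash
cat > d.py <<'E'
import sys; from h import *
# usage: d.py x y z [yaw of tool y axis deg]
s=robot.read_state(); M=R.from_rotvec(s['orientation']).as_matrix(); p=s['tool_pos']
print('t',round(s['t'],2),'pos',p.round(4),'yaw_y',round(np.degrees(np.arctan2(M[1,1],M[0,1])),2),'tilt',M[:,2].round(3),'F',s['force'].round(2),'op',round(s['opening'],4),'q',s['q'].round(2))
if len(sys.argv)>3:
    d=np.array(list(map(float,sys.argv[1:4])))-p; print('tool shift mm',(M.T@d*1000).round(1))
    if len(sys.argv)>4:
        y=np.arctan2(M[1,1],M[0,1]); print('turn',round(-((np.radians(float(sys.argv[4]))-y+np.pi)%(2*np.pi)-np.pi),4))
E
python3 d.py .5003 -.3572 .219 12.02
```

```text
t 1.3 pos [0.2106 0.5618 0.2186] yaw_y 69.44 tilt [-0. -0. -1.] F [0.3  0.19 0.13] op 0.0932 q [ 1.13  0.13  1.49  0.    1.52 -0.09]
tool shift mm [-5.939e+02 -7.588e+02 -4.000e-01]
turn 1.0022
```

>>> send_rows([
  [1,[-27,-34.5,0],0],
  [1,[-27,-34.5,0],0],
  [1,[-27,-34.5,0],0],
  [1,[-27,-34.5,0],0],
  [1,[-27,-34.5,0],0],
  [1,[-27,-34.5,0],0],
  [1,[-27,-34.5,0],0],
  [1,[-27,-34.5,0],0],
  [1,[-27,-34.5,0],0],
  [1,[-27,-34.5,0],0],
  [1,[-27,-34.5,0],0],
  [1,[-27,-34.5,0],0],
], newtons=60)

```text
t: 2.5
tool_pos: [0.3689, 0.0587, 0.2191]
orientation: [0.56, 3.09, 0.001]
force: [0.7, 1.0, -0.3]
opening: 0.0928
```

>>> send_rows([
  [1,[-27,-34.5,0],0],
  [1,[-27,-34.5,0],0],
  [1,[-27,-34.5,0],0],
  [1,[-27,-34.5,0],0],
  [1,[-27,-34.5,0],0],
  [1,[-27,-34.5,0],0],
  [1,[-27,-34.5,0],0],
  [1,[-27,-34.5,0],0],
  [1,[-27,-34.5,0],0],
  [1,[-27,-34.5,0],0],
])

```text
t: 3.5
tool_pos: [0.5006, -0.3593, 0.2185]
orientation: [0.561, 3.091, -0.0]
force: [0.5, 0.3, 0.3]
opening: 0.0929
```

>>> send_rows([
  [1,[0,0,0],0.14],
  [1,[0,0,0],0.14],
  [1,[0,0,0],0.14],
  [1,[0,0,0],0.14],
  [1,[0,0,0],0.14],
  [1,[0,0,0],0.14],
  [1,[0,0,0],0.14],
  [1,[0,0,0],0.02],
  [1,[0,0,0],0],
])

```text
t: 4.4
tool_pos: [0.5003, -0.3574, 0.2186]
orientation: [-1.97, -2.447, -0.0]
force: [0.6, -1.1, -0.9]
opening: 0.0926
```

```bash
python3 d.py .5003 -.3572 .02 12.02
```

```text
t 4.4 pos [ 0.5003 -0.3574  0.2186] yaw_y 12.32 tilt [-0.  0. -1.] F [ 0.63 -1.11 -0.85] op 0.0926 q [-0.7   0.17  1.44  0.    1.53 -0.92]
tool shift mm [  0.2   0.  198.6]
turn 0.0052
```

>>> send_rows([
  [1,[0,0,36],0.005],
  [1,[0,0,36],0],
  [1,[0,0,36],0],
  [1,[0,0,36],0],
  [1,[0,0,30],0],
  [1,[0,0,16],0],
  [1,[0,0,8],0],
  [1,[0,0,0],0],
])

```text
t: 5.2
tool_pos: [0.5002, -0.3573, 0.0203]
orientation: [-1.978, -2.44, -0.0]
force: [-0.4, 0.3, 0.7]
opening: 0.0932
```

>>> send_rows([
  [-1,[0,0,0],0],
  [-1,[0,0,0],0],
  [-1,[0,0,0],0],
  [-1,[0,0,0],0],
  [-1,[0,0,0],0],
  [-1,[0,0,0],0],
  [-1,[0,0,0],0],
  [-1,[0,0,0],0],
  [-1,[0,0,0],0],
  [-1,[0,0,0],0],
], newtons=60)

```text
t: 6.2
tool_pos: [0.5003, -0.3574, 0.0206]
orientation: [-1.98, -2.439, 0.0]
force: [-0.4, -0.6, -1.2]
opening: 0.0177
```

```bash
python3 d.py
python3 - <<'E'
from h import *
c=optics.read_camera('scene'); cv2.imwrite('pics/g1.png',cv2.resize(c['color'][180:420,280:560,::-1],None,fx=2.5,fy=2.5))
E
```

```text
t 6.2 pos [ 0.5003 -0.3574  0.0206] yaw_y 11.86 tilt [-0.  0. -1.] F [-0.37 -0.62 -1.17] op 0.0177 q [-0.7   0.34  1.62 -0.    1.18 -0.91]
```

View pics/g1.png

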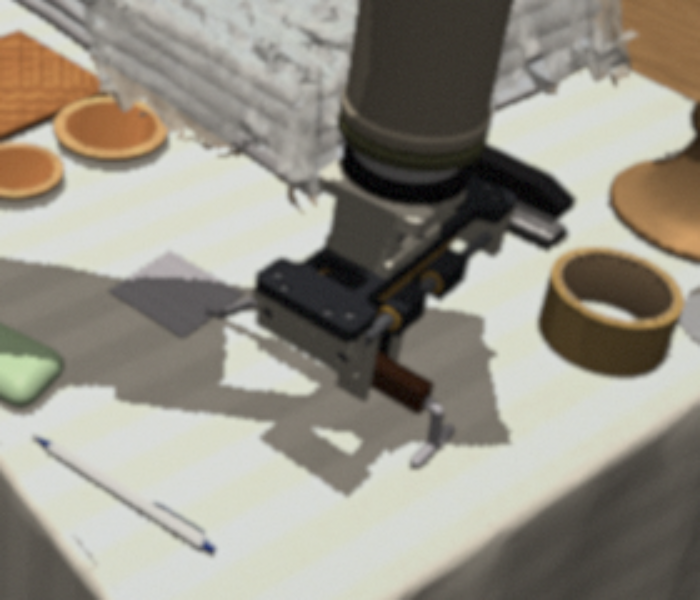

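>>> send_rows([
  [-1,[0,0,-6],0],
  [-1,[0,0,-14],0],
  [-1,[0,0,0],0.04],
  [-1,[0,0,0],0.042],
  [-1,[0,0,0],0],
])

```text
t: 6.75
tool_pos: [0.5009, -0.3579, 0.0421]
orientation: [2.078, 2.354, 0.0]
force: [-0.6, 0.3, 0.1]
opening: 0.0159
```

```bash
python3 d.py .575 -.269 .0406 7.34
python3 - <<'E'
from h import *
c=optics.read_camera('scene'); cv2.imwrite('pics/g2.png',cv2.resize(c['color'][180:420,280:560,::-1],None,fx=2.5,fy=2.5))
E
```

```text
t 6.75 pos [ 0.5009 -0.3579  0.0421] yaw_y 7.12 tilt [ 0.001 -0.001 -1.   ] F [-0.6   0.34  0.09] op 0.0159 q [-0.7   0.32  1.61  0.    1.22 -0.83]
tool shift mm [79.  84.6  1.5]
turn -0.0038
```

View pics/g2.png

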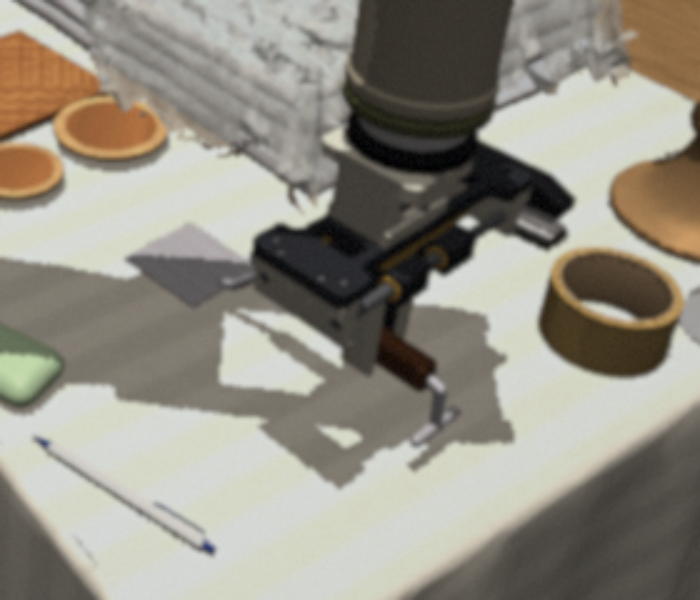

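>>> send_rows([
  [-1,[14,15,0],0],
  [-1,[22,23,0],0],
  [-1,[22,24,0],0],
  [-1,[14,15,0],0],
  [-1,[7,7.6,1.5],-0.004],
  [-1,[0,0,0],0],
  [-1,[0,0,0],0],
])

```text
t: 7.5
tool_pos: [0.5739, -0.269, 0.039]
orientation: [-2.073, -2.36, 0.001]
force: [-0.2, -0.7, -0.5]
opening: 0.0154
```

```bash
python3 d.py .575 -.269 .0226 7.34
python3 - <<'E'
from h import *
c=optics.read_camera('scene'); cv2.imwrite('pics/g3.png',cv2.resize(c['color'][180:360,240:480,::-1],None,fx=3.3,fy=3.3))
c=optics.read_camera('top'); cv2.imwrite('pics/g3t.png',cv2.resize(c['color'][140:320,240:480,::-1],None,fx=3.3,fy=3.3))
E
```

```text
t 7.5 pos [ 0.5739 -0.269   0.039 ] yaw_y 7.42 tilt [-0.001 -0.    -1.   ] F [-0.16 -0.66 -0.49] op 0.0154 q [-0.52  0.37  1.55 -0.    1.22 -0.65]
tool shift mm [-0.1  1.1 16.4]
turn 0.0014
```

View pics/g3.png

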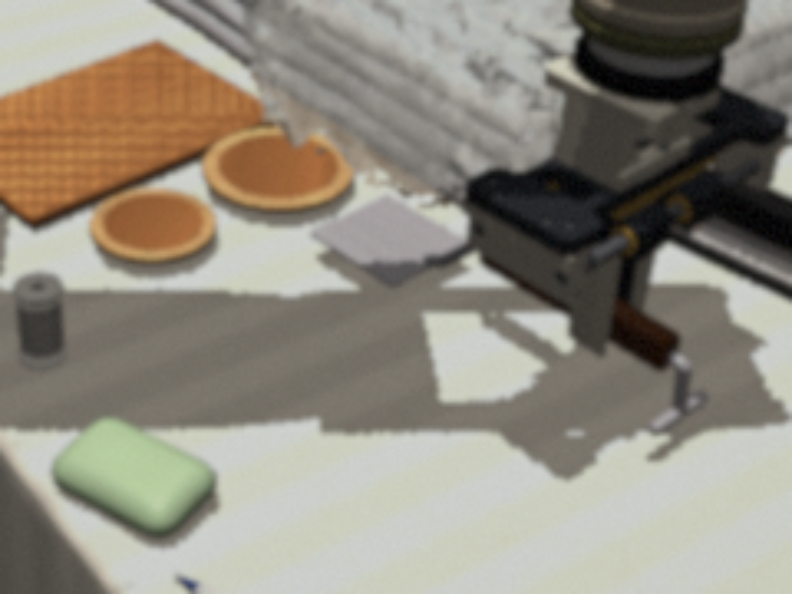

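View pics/g3t.png

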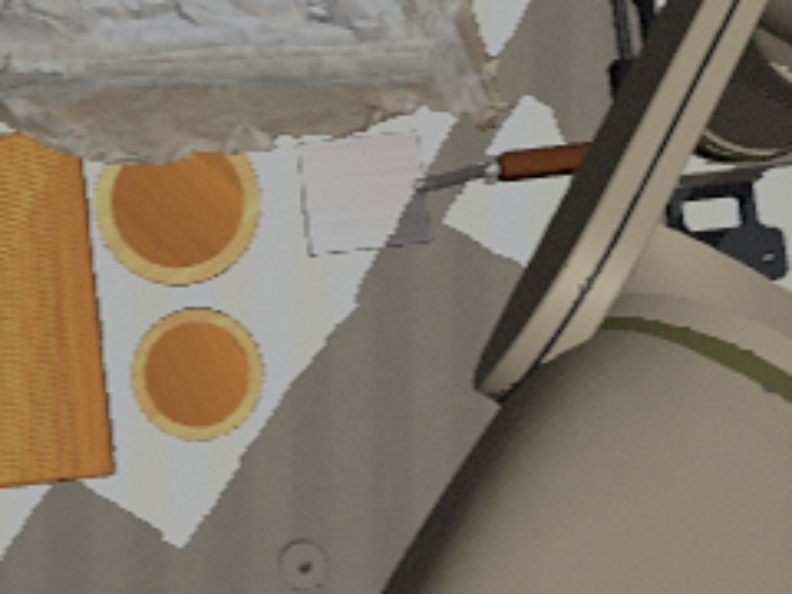

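```bash
cat > tri.py <<'E'
from h import *
s=optics.read_camera('scene');t=optics.read_camera('top')
def tri(a,b):
    p1,v1=ray(s,a);p2,v2=ray(t,b);A=np.c_[v1,-v2];k=np.linalg.lstsq(A,p2-p1,rcond=None)[0]
    q1,q2=p1+v1*k[0],p2+v2*k[1]; return ((q1+q2)/2).round(4),np.linalg.norm(q1-q2).round(4)
E
python3 - <<'E'
from tri import *
S=lambda x,y:[240+x/3.3-.35,180+y/3.3-.35]; U=lambda x,y:[240+x/3.3-.35,140+y/3.3-.35]
print(tri(S(387,193),U(300,143)),tri(S(314,236),U(312,256)))
print(tri(S(396,286),U(431,242)))
print(tri(S(463,238),U(418,135)))
E
```

```text
(array([ 0.581 , -0.0634,  0.0219]), np.float64(0.0015)) (array([ 0.5129, -0.073 ,  0.0178]), np.float64(0.0029))
(array([ 0.5222, -0.1464,  0.0204]), np.float64(0.0022))
(array([ 0.5858, -0.1359,  0.0266]), np.float64(0.0027))
```

>>> send_rows([
  [-1,[0,1,8],0],
  [-1,[0,0,6],0],
  [-1,[0,0,3],0],
  [-1,[0,0,0],0],
  [-1,[0,0,0],0],
])

```text
t: 8.2
tool_pos: [0.5753, -0.2683, 0.0219]
orientation: [-2.073, -2.36, 0.0]
force: [-0.3, 0.6, -1.3]
opening: 0.0157
```

>>> send_rows([
  [-1,[5,0,0],0],
  [-1,[7,0,0],0],
  [-1,[7,0,0],0],
  [-1,[7,0,0],0],
  [-1,[7,0,0],0],
  [-1,[5,0,0],0],
  [-1,[3,0,0],0],
  [-1,[0,0,0],0],
  [-1,[0,0,0],0],
])

```text
t: 9.1
tool_pos: [0.5702, -0.2279, 0.0222]
orientation: [2.073, 2.36, -0.0]
force: [-0.8, -0.4, -1.3]
opening: 0.0159
```

```bash
python3 d.py
cat > shot.py <<'E'
import sys
from h import *
n=sys.argv[1]
c=optics.read_camera('scene'); cv2.imwrite(f'pics/{n}.png',cv2.resize(c['color'][160:340,220:460,::-1],None,fx=3.3,fy=3.3,interpolation=cv2.INTER_CUBIC))
c=optics.read_camera('top'); cv2.imwrite(f'pics/{n}t.png',cv2.resize(c['color'][140:320,180:420,::-1],None,fx=3.3,fy=3.3,interpolation=cv2.INTER_CUBIC))
E
python3 shot.py i1
```

```text
t 9.1 pos [ 0.5702 -0.2279  0.0222] yaw_y 7.39 tilt [ 0. -0. -1.] F [-0.81 -0.42 -1.26] op 0.0159 q [-0.46  0.34  1.62 -0.    1.18 -0.59]
```

View pics/i1.png

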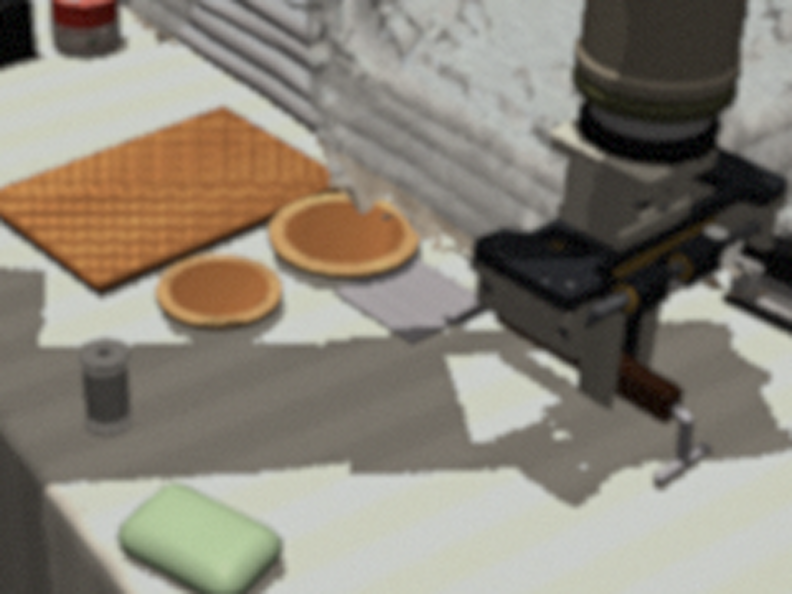

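View pics/i1t.png

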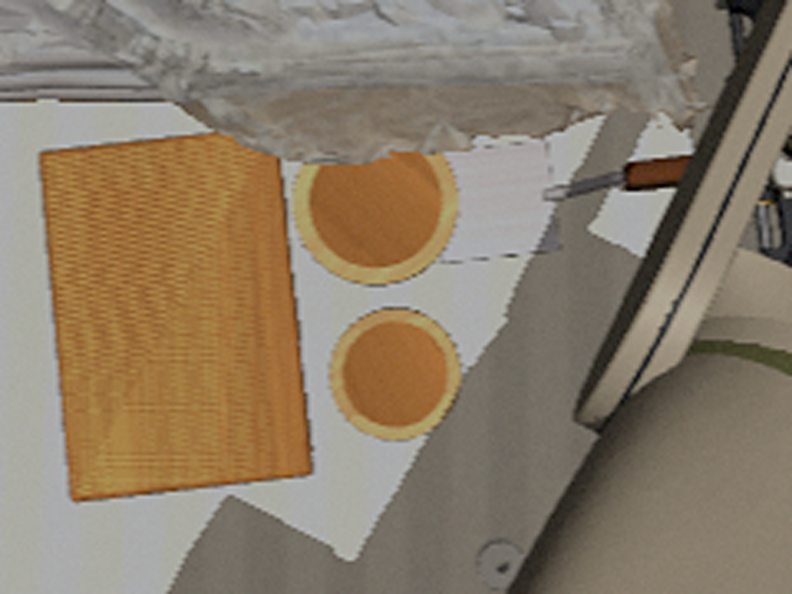

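>>> send_rows([
  [-1,[0,0,-2.5],0],
  [-1,[0,0,-2.9],0],
  [-1,[0.8,0,-3.4],0],
  [-1,[0.9,0,-3.4],0],
  [-1,[0.9,0,-3.4],0],
  [-1,[0.9,0,-3.3],0],
  [-1,[1.5,0,-3.2],0],
  [-1,[1.6,0,-3.1],0],
  [-1,[1.6,0,-3.1],0],
  [-1,[1.6,0,-3.1],0],
  [-1,[0,0,0],0],
])

```text
t: 10.3
tool_pos: [0.5692, -0.2179, 0.0541]
orientation: [2.073, 2.36, 0.0]
force: [-0.8, 0.1, -1.8]
opening: 0.0153
```

```bash
python3 d.py;python3 shot.py i2
```

```text
t 10.3 pos [ 0.5692 -0.2179  0.0541] yaw_y 7.41 tilt [ 0.001 -0.    -1.   ] F [-0.8   0.11 -1.79] op 0.0153 q [-0.45  0.29  1.62  0.    1.23 -0.58]
```

View pics/i2.png

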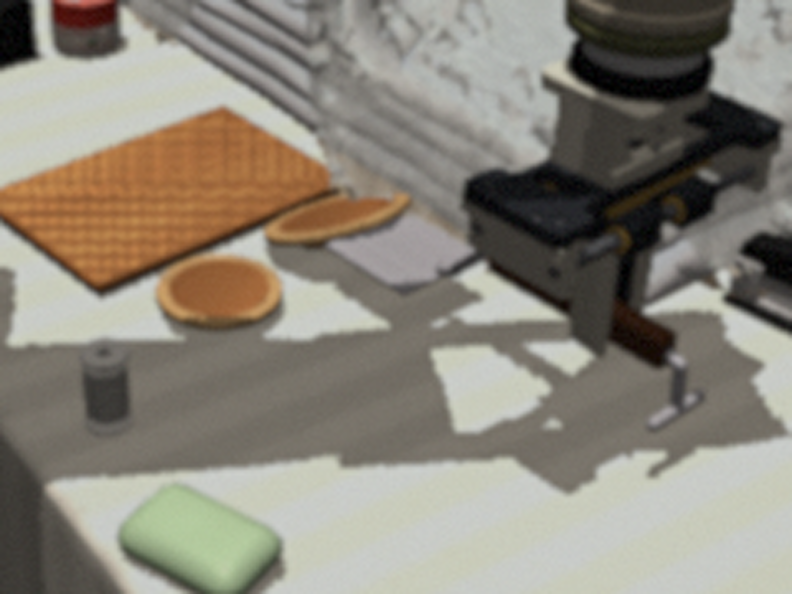

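View pics/i2t.png

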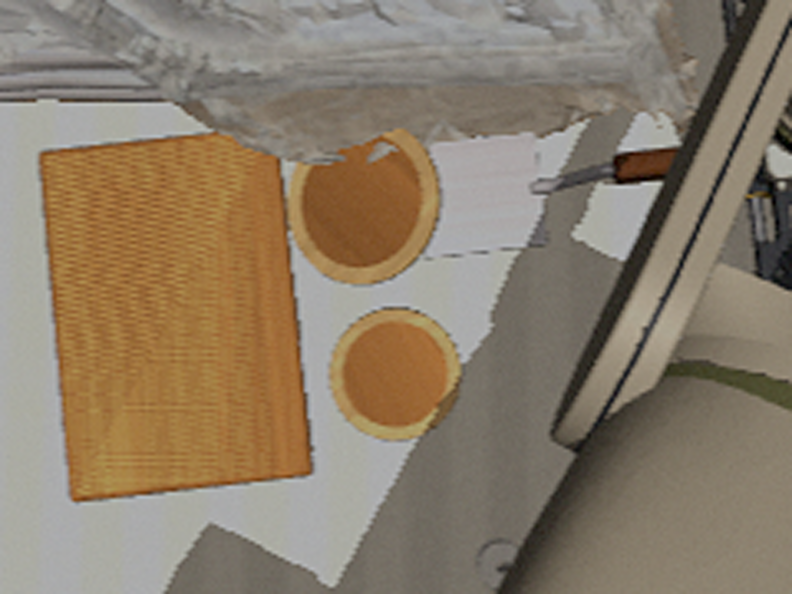

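>>> send_rows([
  [-1,[2.5,0,-4],0],
  [-1,[2.5,0,-4],0],
  [-1,[2.5,0,-4],0],
  [-1,[2.6,0,-4],0],
  [-1,[2.6,0,-4],0],
  [-1,[2.6,0,-2.7],0],
  [-1,[2.6,0,-2.7],0],
  [-1,[2.6,0,-2.6],0],
  [-1,[2.7,0,-2.6],0],
  [-1,[0,0,0],0],
])

```text
t: 11.4
tool_pos: [0.5661, -0.1947, 0.0846]
orientation: [2.073, 2.36, 0.0]
force: [0.4, 0.1, -2.5]
opening: 0.0156
```

```bash
python3 d.py;python3 shot.py i3
```

```text
t 11.4 pos [ 0.5661 -0.1947  0.0846] yaw_y 7.41 tilt [ 0.001 -0.    -1.   ] F [ 0.43  0.12 -2.51] op 0.0156 q [-0.42  0.23  1.63  0.    1.28 -0.55]
```

View pics/i3.png

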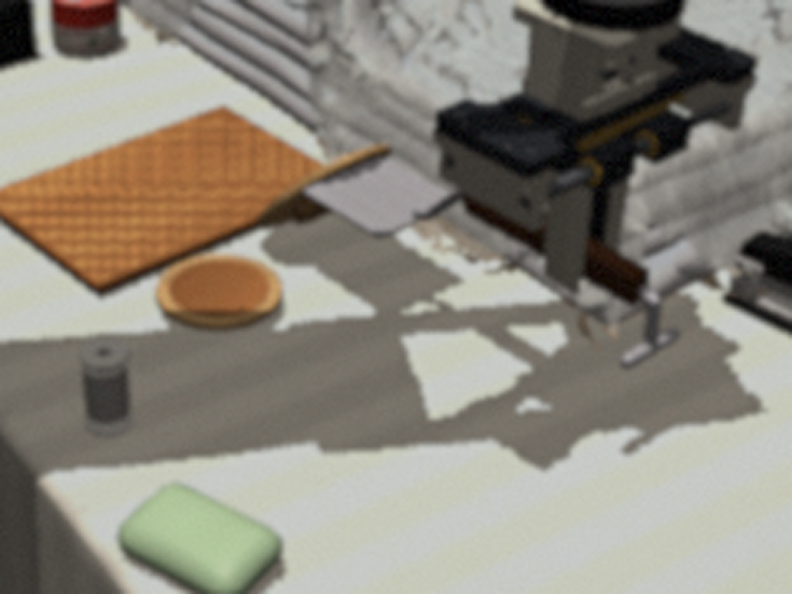

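View pics/i3t.png

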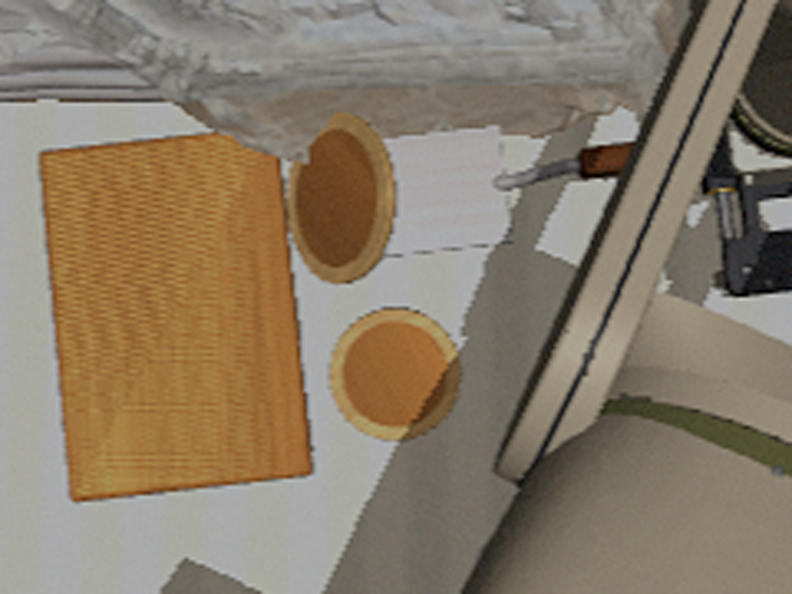

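>>> send_rows([
  [-1,[2.9,0,-2.3],0],
  [-1,[2.9,0,-2.2],0],
  [-1,[3,0,-2.1],0],
  [-1,[3,0,-2.1],0],
  [-1,[3.4,0,-1.6],0],
  [-1,[3.4,0,-1.4],0],
  [-1,[3.4,0,-1.3],0],
  [-1,[3.5,0,-1.2],0],
  [-1,[0,0,0],0],
])

```text
t: 12.4
tool_pos: [0.5627, -0.1692, 0.0986]
orientation: [2.073, 2.36, 0.0]
force: [0.8, -0.6, -0.8]
opening: 0.0156
```

```bash
python3 d.py;python3 shot.py i4
```

```text
t 12.4 pos [ 0.5627 -0.1692  0.0986] yaw_y 7.42 tilt [ 0.  0. -1.] F [ 0.84 -0.58 -0.78] op 0.0156 q [-0.38  0.18  1.65  0.    1.3  -0.51]
```

View pics/i4.png

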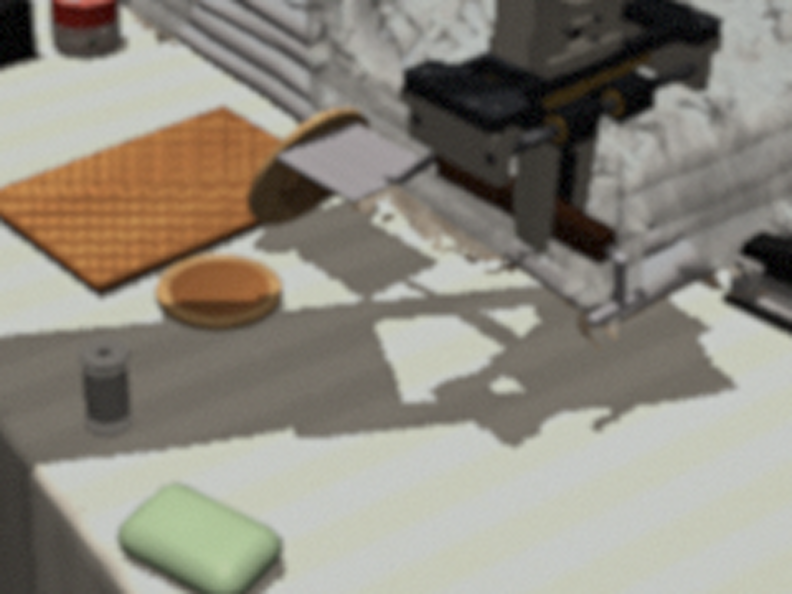

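View pics/i4t.png

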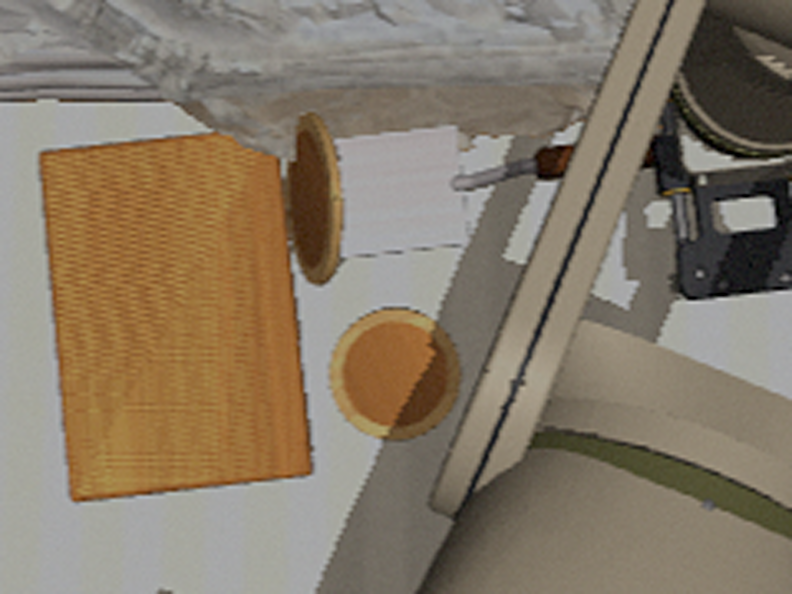

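>>> send_rows([
  [-1,[3.5,0,-1.1],0],
  [-1,[3.5,0,-1],0],
  [-1,[3.6,0,-0.9],0],
  [-1,[3.6,0,-0.9],0],
  [-1,[3.7,0,-0.5],0],
  [-1,[3.7,0,-0.4],0],
  [-1,[3.7,0,-0.2],0],
  [-1,[3.7,0,0],0],
  [-1,[3,0,0],0],
  [-1,[3,0,0],0],
  [-1,[0,0,0],0],
])

```text
t: 13.6
tool_pos: [0.5581, -0.1346, 0.1034]
orientation: [-2.073, -2.36, -0.0]
force: [-0.2, -0.8, -1.1]
opening: 0.0153
```

```bash
python3 d.py;python3 shot.py i5
```

```text
t 13.6 pos [ 0.5581 -0.1346  0.1034] yaw_y 7.41 tilt [ 0.  0. -1.] F [-0.19 -0.82 -1.09] op 0.0153 q [-0.33  0.14  1.69  0.    1.31 -0.46]
```

View pics/i5.png

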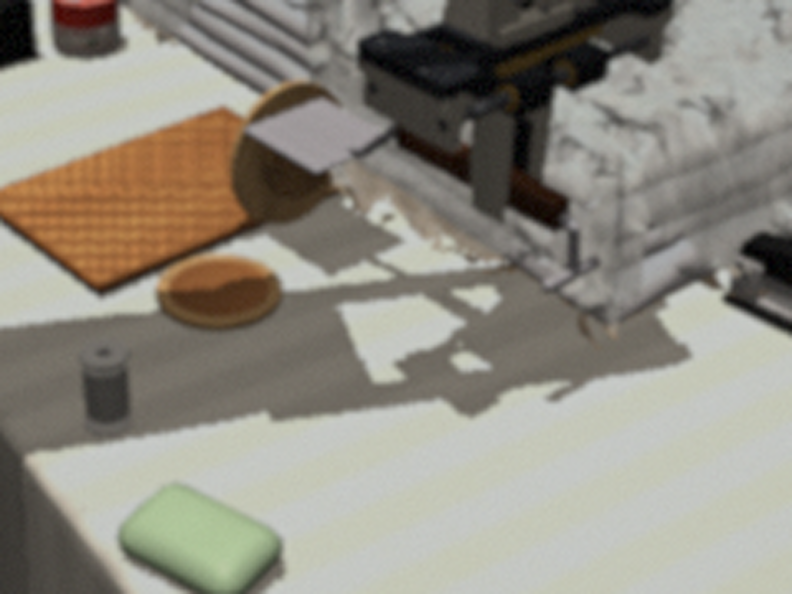

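View pics/i5t.png

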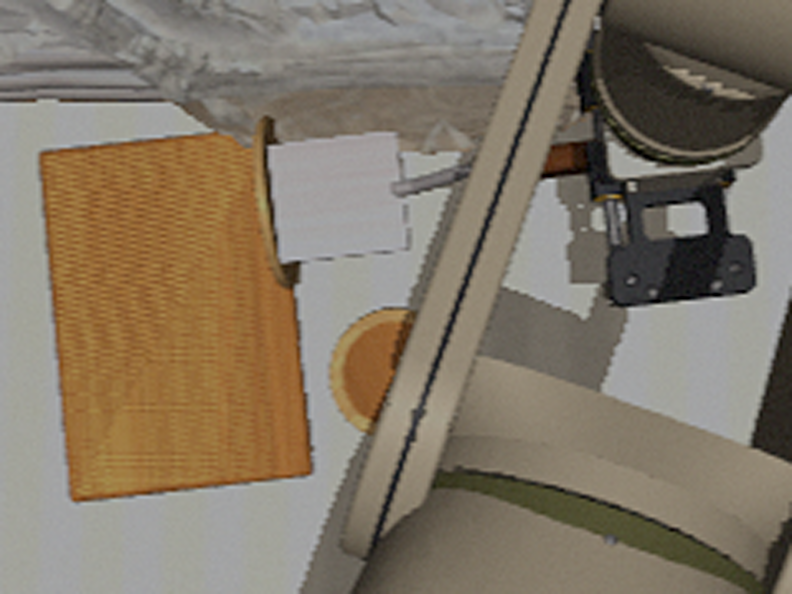

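>>> send_rows([
  [-1,[3,0,0],0],
  [-1,[3,0,0],0],
  [-1,[3,0,0],0],
  [-1,[3,0,0],0],
  [-1,[3,0,0],0],
  [-1,[3,0,0],0],
  [-1,[0,0,0],0],
  [-1,[0,0,0],0],
  [-1,[0,0,0],0],
])

```text
t: 14.6
tool_pos: [0.5558, -0.1172, 0.1033]
orientation: [2.074, 2.36, -0.0]
force: [0.7, 0.3, -1.0]
opening: 0.0161
```

```bash
python3 d.py;python3 shot.py i6
```

```text
t 14.6 pos [ 0.5558 -0.1172  0.1033] yaw_y 7.39 tilt [-0. -0. -1.] F [ 0.7   0.34 -1.01] op 0.0161 q [-0.3   0.13  1.71 -0.    1.31 -0.43]
```

View pics/i6.png

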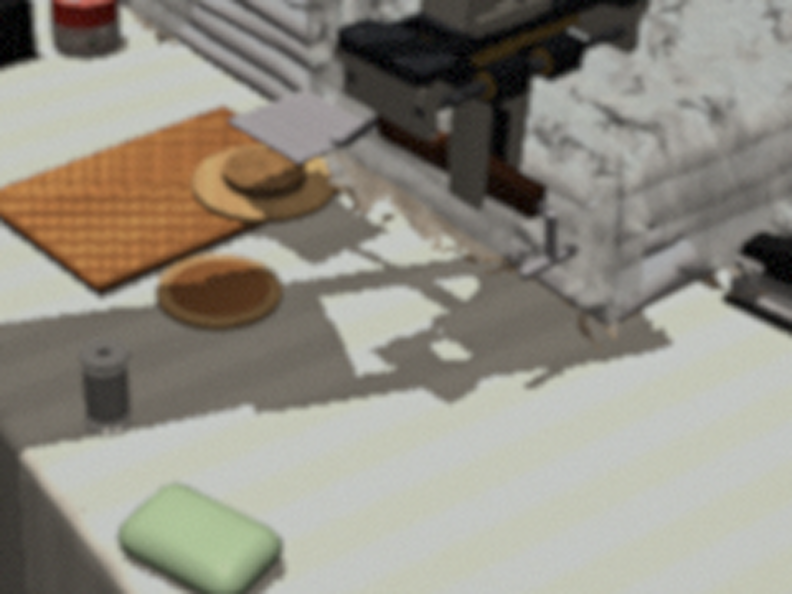

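```bash
python3 d.py .515 -.35 .1033 12.0
```

```text
t 14.7 pos [ 0.5558 -0.1173  0.1033] yaw_y 7.38 tilt [-0. -0. -1.] F [ 0.03 -0.4  -1.94] op 0.0159 q [-0.3   0.13  1.71 -0.    1.31 -0.43]
tool shift mm [-225.5  -70.4    0. ]
turn -0.0806
```

>>> send_rows([
  [-1,[-10,0,0],0],
  [-1,[-25,0,0],0],
  [-1,[-30,0,0],0],
  [-1,[-30,0,0],0],
  [-1,[-30,0,0],0],
  [-1,[-30,-18,0],0],
  [-1,[-30,-20,0],0],
  [-1,[-25,-20,0],0],
  [-1,[-15,-12,0],0],
  [-1,[0,0,0],0],
])

```text
t: 15.7
tool_pos: [0.5136, -0.3525, 0.1033]
orientation: [2.078, 2.356, -0.001]
force: [0.3, -0.2, -1.3]
opening: 0.0156
```

>>> send_rows([
  [-1,[0,0,10],0],
  [-1,[0,0,20],0],
  [-1,[0,0,20],0],
  [-1,[0,0,15],0],
  [-1,[0,0,8],0],
  [-1,[0,0,5],0],
  [-1,[0,0,2],0],
  [-1,[0,0,0],0],
  [-1,[0,0,0],0],
])

```text
t: 16.6
tool_pos: [0.5159, -0.3497, 0.0243]
orientation: [2.073, 2.359, 0.0]
force: [0.2, 0.6, -1.9]
opening: 0.0154
```

```bash
python3 d.py .515 -.35 .0206;python3 - <<'E'
from h import *
c=optics.read_camera('scene'); cv2.imwrite('pics/g7.png',cv2.resize(c['color'][180:420,240:560,::-1],None,fx=2.5,fy=2.5))
E
```

```text
t 16.6 pos [ 0.5159 -0.3497  0.0243] yaw_y 7.39 tilt [ 0.001 -0.001 -1.   ] F [ 0.23  0.55 -1.88] op 0.0154 q [-0.68  0.36  1.59 -0.    1.19 -0.81]
tool shift mm [-0.1 -0.9  3.7]
```

View pics/g7.png

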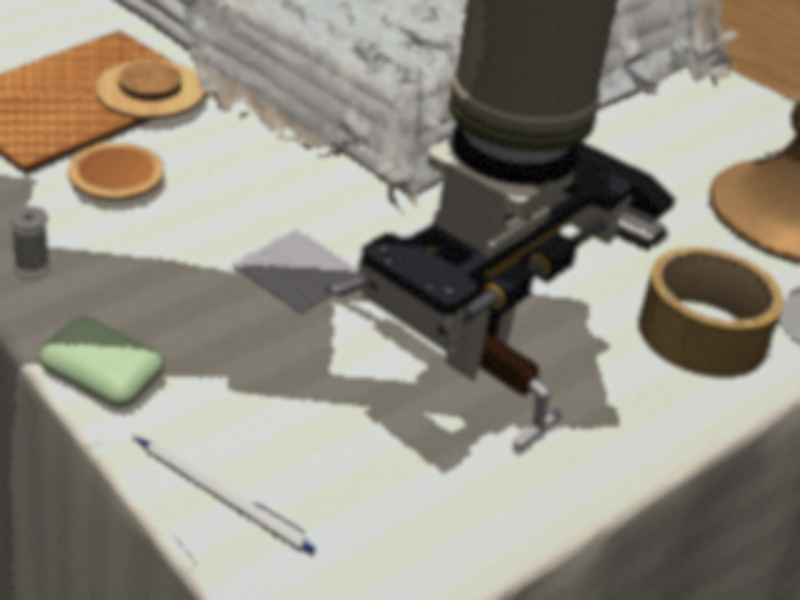

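Lower the last 3–4 mm, watching the force, then release slowly.

>>> send_rows([
  [-1,[0,0,1.5],0],
  [-1,[0,0,1],0],
  [-1,[0,0,0.7],0],
  [-1,[0,0,0.5],0],
  [-1,[0,0,0],0],
  [-1,[0,0,0],0],
], newtons=20)

```text
t: 17.25
tool_pos: [0.5154, -0.3494, 0.0205]
orientation: [2.073, 2.36, -0.0]
force: [-2.7, 2.0, 5.6]
opening: 0.016
```

>>> send_rows([
  [-0.6,[0,0,0],0],
  [-0.5,[0,0,0],0],
  [-0.3,[0,0,0],0],
  [0,[0,0,0],0],
  [0.3,[0,0,0],0],
  [0.3,[0,0,0],0],
  [0.3,[0,0,0],0],
  [0.3,[0,0,0],0],
  [0.3,[0,0,0],0],
])

```text
t: 18.15
tool_pos: [0.5153, -0.3493, 0.0196]
orientation: [-2.074, -2.36, 0.0]
force: [-0.4, -0.0, -0.4]
opening: 0.06
```

>>> send_rows([
  [0.3,[0,0,-10],0],
  [0.3,[0,0,-25],0],
  [0.3,[0,0,-40],0],
  [0.3,[0,0,-40],0],
  [0.3,[0,0,-40],0],
  [0.3,[0,0,-30],0],
  [0.3,[-40,-20,0],0],
  [0.3,[-40,-20,0],0],
  [0.3,[0,0,0],0],
])

```text
t: 19.05
tool_pos: [0.4837, -0.4384, 0.2059]
orientation: [2.077, 2.354, -0.003]
force: [0.2, 0.9, -0.6]
opening: 0.0606
```

```bash
python3 d.py
cat > chk.py <<'E'
from fit import *
for n in cams:
    im=cams[n]['color'][:,:,::-1]; 
    im=im[140:320,170:510] if n=='top' else im[180:390,200:480]
    cv2.imwrite(f'pics/f_{n}.png',cv2.resize(im,None,fx=2.3 if n=='top' else 2.8,fy=2.3 if n=='top' else 2.8,interpolation=cv2.INTER_CUBIC))
    C={'large':(T(.4745,.1362,.1282,[[0,0,0]]),.052,.012,.018),'small':(None,.041,.010,.016)}
    for o,r,z0,z1 in (('large_coaster',.052,.012,.018),('small_coaster',.041,.010,.016)):
        k=cont(mask(n,o))
        if o[0]=='l': k=k[(k[:,1]>190)] if n=='top' else k
        g=onz(cams[n],k.mean(0),z1)[:2]
        f=lambda p:[cv2.pointPolygonTest(hull(cams[n],disc(r,z0,z1)+[p[0],p[1],0]),(float(q[0]),float(q[1])),True)-.5 for q in k]
        s=least_squares(f,g,loss='soft_l1',diff_step=1e-3); b=T(0,0,-.1282,[[s.x[0]-.4745,s.x[1]-.1362,0]])[0]
        print(n,o,s.x.round(4),'board frame',b.round(4),np.sqrt(np.mean(s.fun**2)).round(2))
E
python3 chk.py; python3 sp.py
```

```text
t 19.05 pos [ 0.4837 -0.4384  0.2059] yaw_y 7.15 tilt [ 0.    -0.003 -1.   ] F [ 0.2   0.91 -0.57] op 0.0606 q [-0.81  0.28  1.35 -0.    1.52 -0.94]
top large_coaster [0.5347 0.0983] board frame [ 0.0549 -0.0453  0.    ] 0.64
top small_coaster [ 0.438 -0.001] board frame [-0.0537 -0.1314  0.    ] 0.5
scene large_coaster [0.5338 0.0971] board frame [ 0.0538 -0.0464  0.    ] 0.52
scene small_coaster [ 0.4383 -0.0027] board frame [-0.0537 -0.1331  0.    ] 0.56
['top'] [ 0.5096 -0.3041  1.7027] 0.08126905560493469
['scene'] [ 0.5088 -0.3056  1.6972] 0.10387396812438965
['top', 'scene'] [ 0.5093 -0.3044  1.7012] 0.19921129941940308[ WARN:0@5.330] global loadsave.cpp:1063 imwrite_ Unsupported depth image for selected encoder is fallbacked to CV_8U.
```

View pics/f_top.png

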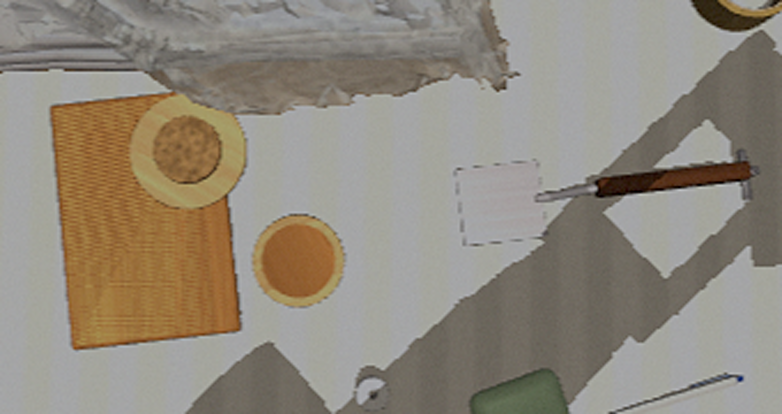

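View pics/f_scene.png

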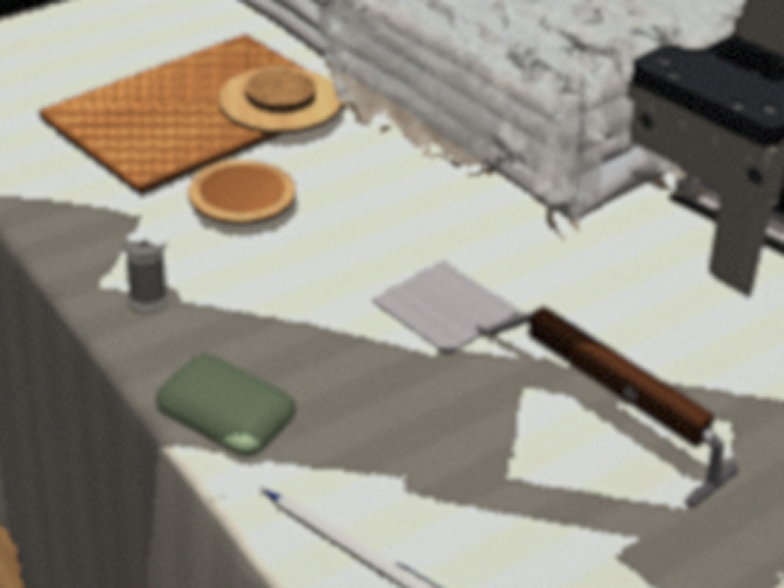

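View pics/ov_scene.png

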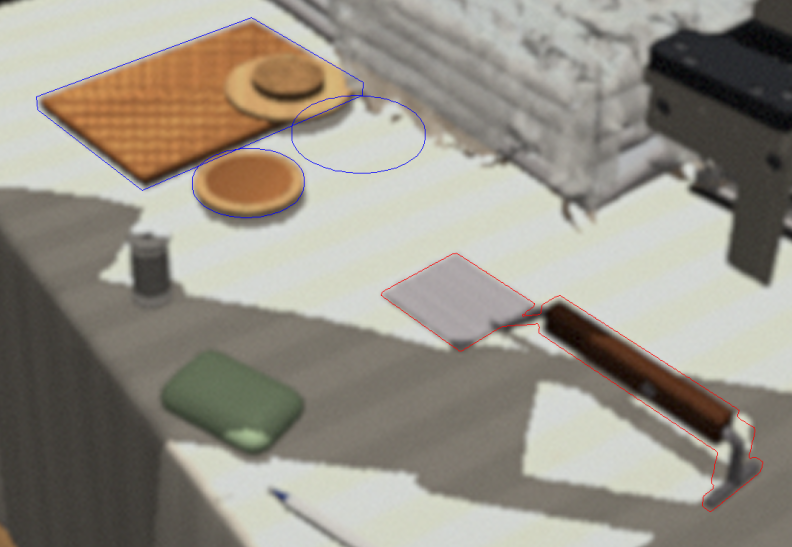

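The large coaster is on the board, cork up, at board y ≈ -46 mm. The spatula rests on its blade and foot, clear of the coaster. The small coaster has not moved. I'm handing the job in.

```bash
python3 -c "
from plant import ticket
print(ticket.close_job())"
```

```text
the job is handed in; nothing more can be done
None
```

The larger coaster now lies flat on the board with its cork up. I gripped the spatula by the rear of its handle and slid the blade about 16 mm under the coaster's rim. I then lifted it along an arc, so the coaster turned over the board's edge and fell onto the board. Afterwards I laid the spatula back on the table and handed the job in at about 20 s.

What the last checks from both cameras showed:
- **Larger coaster:** wood down on the board, centred at about x = +54 mm, y = -46 mm in the board's frame. A model placed level on the board fits the images to about 0.6 px.
- **Smaller coaster:** upright and within about 2 mm of where it was.
- **Spatula:** flat on blade and foot, about 0.2 m clear of the coasters. I know it is level only from how well its outline fits the images, not from a direct measurement.

None of the checks failed. The two cameras agreed to about 2 mm, with small differences in the fitted angles: about 0.015 rad for the board and 0.005 rad for the spatula. The ragged fringe of the white pile hung over the far rim of the larger coaster. In the pictures the coaster passed through that fringe during the tip, with no unusual force readings.

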